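# Point the reminder arrow at the empty tin

## Robot

A 6-joint arm with a two-finger parallel gripper is mounted at the origin on the work surface. World frame = base frame: x ahead of the robot, y to its left, z up, the work surface at z = 0. Lengths are in m, angles in rad, forces in N, time in s.
With the tool pointing down it reaches from about 0.375 to 0.9 m from the base axis. Payload 3.1 kg.
Tool frame: the origin (TCP) lies between the finger pads; the fingertips stand 19 mm ahead of it and the grasp point (between the pads) is the TCP; z points along the fingers, y is the direction in which the jaws open and shut (so a half turn about z gives the same grasp; the last joint's range is limited). The gripper opens to 85 mm and grips with 20 to 120 N. Pads are 22 mm wide; open, the fingers measure 114 mm over their backs; the gripper's body (76 mm by 85 mm) begins 54 mm behind the grasp point. The pads swing forward as they close: fully open they stand 13 mm farther back than shut.
Start: joints at [0.984, 0.527, 1.433, -0, 1.181, -0.178], TCP at [0.248, 0.573, 0.25] pointing down, gripper open.
Joint ranges: [-3.08, 3.08], [-0.75, 2.2], [0.22, 2.44], [-1.43, 4.57], [0, 2.65], [-2.85, 2.85]. Speed limits (rad/s): [2.79, 2.79, 3.14, 3.14, 3.14, 3.14].

## Interface

Orientations are given as a unit quaternion [x, y, z, w].
In Python, from station import manip, optics, job gives the robot as it stands.
- The arm moves only by the shell command python3 -m inch 'ROWS' [OPENING] [FORCE]. ROWS is JSON, one flat list of numbers, 4 for each row, row after row: the shift along the world's x, y, z in cm, then the turn about the world's z in rad. A call has 1 to 20 rows; each row shifts and turns the commanded pose from where the row before left it; what a row does not reach is not made up. A row lasts 1/8 s, in which the tool goes at most 62.5 mm and 10.7 degrees, less where a joint would pass 70% of its speed; a pose out of reach is approached as far as the arm can. A call with a gripper value outside its range is refused whole. OPENING is the opening in per cent of the stroke, from 0 (shut) to 100 (fully open), set as the call begins (- or left out, the last holds). The fingers move at their own pace and stop on an object; FORCE is the grip in N (left out, the last holds). Time passes only in rows, so rows that do not move let the fingers close. It gives the time, the measured TCP pose, the force and the opening at its end, in the units of the state.
- manip.sense(): the state, without advancing time (a new reading comes with each control period).
- optics.snapshot(name): name is "side" or "top" or "wrist"; returns (picture, depth): 480x640x3 uint8, red, green, blue; 480x640 float32, m along the optical axis (not along the pixel's ray), 0 where there is no reading.
- optics.camera_model(name): a dict with "mtx" (3x3 intrinsics, pixels), "camera_from_world" (4x4, takes a point from world to camera coordinates); the wrist camera has in their place "tool_from_camera" (4x4, takes a point from camera to tool coordinates, whose origin is the TCP and whose axes are the flange's). Camera axes: x right, y up, looking along -z (the intrinsics and any distortion apply to the point x, -y, -z); pixel columns grow to the right and rows downward; lengths in m; the calibration is good to about 2 mm. A picture is of the moment at which its call begins: read the wrist's pose just before it. camera_model takes no time and is no camera call.
- job.sign_off(): hands the job in, once; it reports no verdict.
The state is a dict: "t": time; "q": joint angles; "qd": joint speeds; "tau": joint torques, N m; "tcp_pos": TCP position; "tool_rot": TCP orientation; "force": force on the tool from outside, world axes, zero at the start; "ft_torque": the same for the moment, N m; "finger_gap": opening from 0.0 (shut) to 1.0 (fully open).
Only numpy, scipy, OpenCV 4.12 (cv2) and the standard library are available. Lean on these libraries where they do the work, as an engineer would, in place of code of your own. Each camera call takes 0.05 s, during which the arm holds its last target.

## Task

The smallest tin on the steel strip is empty and is the next to be refilled. Put one fingertip against the side of the wooden reminder arrow and gently push it round on its pivot until it points at the middle of that tin, then let go. Do not pinch the arrow, and leave the mortar, jug, bowl and whisk where they stand.

Things in the scene. Friction and masses are not known exactly. Their poses are not given: they have to be found in the camera images.
- arrow: Wooden pointer arm, level, on a pivot. Origin on the vertical pivot axis, 46 mm above the shelf, half-way up the arm; x axis along the arm to its point, z up. It turns either way without stops and stays where it is left: stiff, 0.10 N m (1 to 1.5 N at 80 mm from the pivot). It cannot be lifted off. At the start it points roughly towards the robot.
- arrow_point (a point): Tip of the arrow, 142 mm from the pivot, at the arm's mid-height (46 mm). From the 44 mm wide hub to 100 mm from the pivot the arm is a straight bar 20 mm wide (10 mm either side of the arrow's x axis), its sides upright from 34 to 58 mm above the shelf; beyond that is the arrowhead, 51 mm wide at its back.
- reminder_foot: Fixed round dark steel foot under the arrow: 90 mm across, 14 mm high at its rim, 18 mm at its 36 mm wide stem. Beyond it the space under the arm is free. Origin on the pivot axis, on the shelf.
- tin_small_mid (a point): The smallest tin, empty: round, 44 mm diameter, 36 mm deep, clear lid facing the robot, on the steel strip among the three large tins, in any of the four places (about 90 mm apart). This point is the middle of the tin, 72 mm above the shelf. The tin is fixed.
- tin_a_mid (a point): One of three equal large round tins (70 mm diameter, 36 mm deep, clear lid facing the robot, nutmegs inside) held on the steel strip of the cupboard's low white back panel (85 mm high, just behind the tins). This point is the middle of the tin, 72 mm above the shelf. The tin is fixed.
- tin_b_mid (a point): One of three equal large round tins (70 mm diameter, 36 mm deep, clear lid facing the robot, nutmegs inside) held on the steel strip of the cupboard's low white back panel (85 mm high, just behind the tins). This point is the middle of the tin, 72 mm above the shelf. The tin is fixed.
- tin_c_mid (a point): One of three equal large round tins (70 mm diameter, 36 mm deep, clear lid facing the robot, nutmegs inside) held on the steel strip of the cupboard's low white back panel (85 mm high, just behind the tins). This point is the middle of the tin, 72 mm above the shelf. The tin is fixed.
- mortar: White ceramic mortar, 110 mm across, 75 mm high, standing loose. Origin at the centre of its underside. To be left alone.
- jug: Blue plastic jug, 100 mm across, 150 mm high, handle reaching 86 mm from its axis towards its +y, standing loose. Origin at the centre of its underside. To be left alone.
- bowl: Glass bowl, 130 mm across, 60 mm high, standing loose. Origin at the centre of its underside. To be left alone.
- whisk: Steel whisk, 275 mm long, 48 mm across the wires, lying loose. Origin on the shelf under it, 140 mm from the handle's end; x runs to the wires. To be left alone.
Not all that is in view belongs to the job. What is shaped like the reminder_foot but red or yellow is not meant.

How it is judged:
On the way:
1. a finger pushes on the arrow (contact force between the fingers and arrow above 0.3 N), for 0.04 s.
At the end, for the whole second after the job is handed in: The arrow's centre line, drawn out level past its point, passes within 18 mm of the middle of the smallest tin, the arrow is at rest, and the mortar, jug, bowl and whisk are within 15 mm of where they stood (x of tin_small_mid in the frame of arrow above 0.1 m and y of tin_small_mid in the frame of arrow between -0.018 and 0.018 m and angular speed of arrow below 0.05 rad/s and distance of each of mortar, jug, bowl, whisk from where it was at the start of the episode below 0.015 m); the robot touches nothing.
It fails at once if the arrow is flicked or swung hard (over 3 rad/s) (angular speed of arrow above 3 rad/s).
It fails at once if the arrow is pinched or pressed hard (over 15 N) (contact force between the fingers and arrow above 15 N).
It fails at once if the mortar, jug, bowl or whisk is shifted or lifted more than 15 mm (distance of any of mortar, jug, bowl, whisk from where it was at the start of the episode above 0.015 m).
It also fails if it takes over 48 s, if anything falls off the work surface, if the arm or the gripper's body presses on something with over 40 N, if the wrist force passes 120 N, or if a joint passes its speed limit or range.

## Working session

There is one attempt and no reset: what is moved stays moved. The work goes in short steps, Python scripts to look and compute and a shell command to move; the robot and the scene stay as the last step left them, time stands still between calls to the robot, and variables do not carry over. Pictures are saved under pics/ and viewed, and the job is handed in when it is done.

```bash
mkdir -p pics; ls
python3 - <<'E'
from station import manip, optics, job
import cv2,numpy as np
for n in ("top","side"):
    p,d=optics.snapshot(n); np.savez(f'pics/{n}0.npz',p=p,d=d)
    cv2.imwrite(f'pics/{n}0.png',cv2.cvtColor(p,cv2.COLOR_RGB2BGR))
    m=optics.camera_model(n); print(n,{k:np.round(v,4).tolist() if not isinstance(v,str) else v for k,v in m.items()})
s=manip.sense(); print(s)
E
```

```text
pics
top {'mtx': [[464.9641, 0.0, 321.5338], [0.0, 464.9641, 241.927], [0.0, 0.0, 1.0]], 'camera_from_world': [[0.0252, -0.9997, 0.0061, -0.0061], [0.9969, 0.0256, 0.074, -0.509], [-0.0741, 0.0042, 0.9972, -1.0331], [0.0, 0.0, 0.0, 1.0]]}
side {'mtx': [[607.5359, 0.0, 318.4609], [0.0, 607.5359, 245.094], [0.0, 0.0, 1.0]], 'camera_from_world': [[0.8998, -0.4363, 0.0, -0.439], [0.2644, 0.5452, 0.7955, -0.1932], [-0.3471, -0.7158, 0.6059, -1.2632], [0.0, 0.0, 0.0, 1.0]]}
{'t': 0.1, 'q': array([ 9.83526209e-01,  5.28386953e-01,  1.43374485e+00,  1.18189109e-05,
        1.18144545e+00, -1.78513874e-01]), 'qd': array([-1.66679090e-03, -1.54106549e-03, -2.41509804e-03,  4.35696442e-04,
        6.27499768e-05, -1.07562111e-03]), 'tau': array([-4.61394575e-04, -4.43303096e+01, -1.78585339e+01, -2.45653991e-04,
        3.83893654e-03, -2.19770544e-05]), 'tcp_pos': array([0.24805634, 0.57300942, 0.24943234]), 'tool_rot': array([ 2.02960366e-01,  9.79186451e-01, -9.18402356e-04, -3.75796442e-04]), 'force': array([0.05530469, 0.83918128, 0.22592639]), 'ft_torque': array([ 0.04514352,  0.00440508, -0.00860131]), 'finger_gap': 1.0028309162855042}
```

View pics/top0.png

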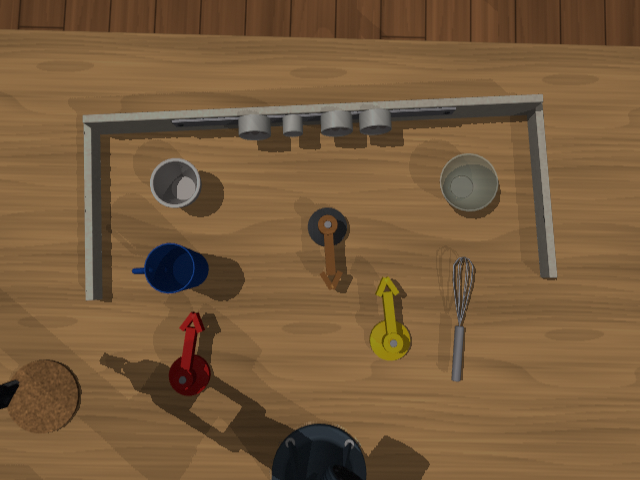

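View pics/side0.png

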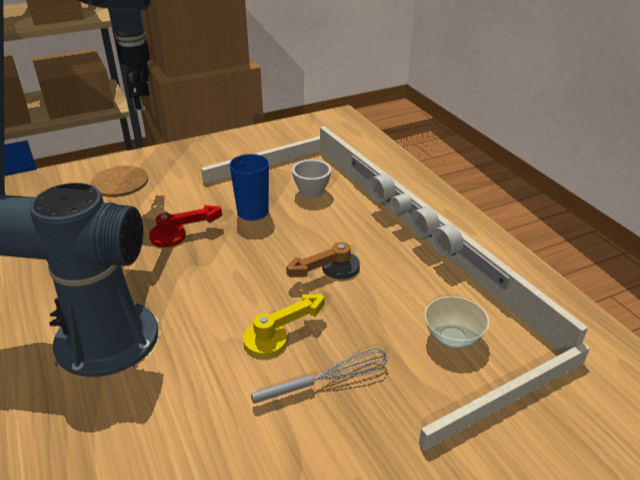

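The top view shows four tins at about (254,125), (292,124), (337,122) and (375,121). The one at (292,124) is narrower, so it is probably the small tin. The wooden arrow on the dark foot has its pivot at about (327,225) and its tip at (333,288). The red and yellow ones are decoys. Next I'll take enlarged crops and measure.

```bash
cat > h.py <<'E'
import numpy as np,cv2
from station import optics
def ray(n,u,v):
    m=optics.camera_model(n);K=m['mtx'];T=np.array(m['camera_from_world'])
    assert not np.any(m.get('dist',0))
    d=np.array([(u-K[0][2])/K[0][0],-(v-K[1][2])/K[1][1],-1.])
    R=T[:3,:3]; return -R.T@T[:3,3], R.T@d
def onz(n,u,v,z):
    o,d=ray(n,u,v); return o+d*(z-o[2])/d[2]
def tri(a,b):
    (o1,d1),(o2,d2)=ray(*a),ray(*b)
    A=np.c_[d1,-d2]; t=np.linalg.lstsq(A,o2-o1,rcond=None)[0]
    p,q=o1+t[0]*d1,o2+t[1]*d2; return (p+q)/2,np.linalg.norm(p-q)
def depthpt(n,u,v,d):
    o,r=ray(n,u,v); return o+r*d[v,u]
E
python3 - <<'E'
from h import *
z=np.load('pics/top0.npz');t=z['p'];d=z['d'];s=np.load('pics/side0.npz')['p']
a=cv2.resize(t[95:145,225:405],None,fx=4.4,fy=4.4,interpolation=cv2.INTER_CUBIC)
b=cv2.resize(s[160:265,355:475],None,fx=4,fy=3.0,interpolation=cv2.INTER_CUBIC)
c=cv2.resize(t[200:300,290:370],None,fx=3.3,fy=3.3,interpolation=cv2.INTER_CUBIC)
W=np.zeros((220+345,800,3),np.uint8);W[:220,:792]=a;W[220:220+315,:480]=b;W[225:555,500:764]=c
cv2.imwrite('pics/crop0.png',W[...,::-1])
for u in (254,292,337,375):
  for v in (118,121,125): print(u,v,np.round(depthpt('top',u,v,d),3),end=' ')
  print()
hsv=cv2.cvtColor(t,cv2.COLOR_RGB2HSV)
print(hsv[260,331],hsv[260,300],t[260,331],t[260,300],t[284,334],t[225,327],t[240,312])
# height band via depth
H,Wd=d.shape;vv,uu=np.mgrid[:H,:Wd]
o,_=ray('top',0,0)
m=optics.camera_model('top');K=m['mtx'];R=np.array(m['camera_from_world'])[:3,:3]
D=np.stack([(uu-K[0][2])/K[0][0],-(vv-K[1][2])/K[1][1],-np.ones_like(uu,float)],-1)@R
P=o+D*d[...,None]; np.save('pics/P0.npy',P)
reg=np.zeros((H,Wd),bool);reg[200:300,300:355]=1
mk=reg&(P[...,2]>.045)&(P[...,2]<.075)
X=P[mk][:,:2];print(mk.sum(),X.mean(0),np.median(P[mk][:,2]))
for v in range(205,298,4):
  r=np.where(mk[v])[0]
  if len(r): print(v,r.min(),r.max(),np.round(P[v,r.min()],3),np.round(P[v,r.max()],3))
E
```

```text
254 118 [0.761 0.156 0.107] 254 121 [0.755 0.156 0.106] 254 125 [0.746 0.156 0.107] 
292 118 [0.768 0.077 0.094] 292 121 [0.762 0.077 0.093] 292 125 [0.753 0.077 0.094] 
337 118 [ 0.765 -0.019  0.109] 337 121 [ 0.759 -0.019  0.108] 337 125 [ 0.75  -0.019  0.11 ] 
375 118 [ 0.767 -0.099  0.11 ] 375 121 [ 0.761 -0.099  0.108] 375 125 [ 0.756 -0.101  0.097] 
[ 14 167 104] [ 16 132 122] [104  67  36] [122  92  59] [104  67  34] [115 113 116] [114  88  59]
895 [ 0.49027279 -0.0095451 ] 0.05944179093859314
217 320 334 [0.56  0.012 0.06 ] [ 0.561 -0.019  0.059]
221 318 336 [0.552 0.016 0.06 ] [ 0.552 -0.023  0.062]
225 318 337 [0.543 0.016 0.062] [ 0.544 -0.026  0.059]
229 319 335 [0.534 0.013 0.059] [ 0.535 -0.022  0.059]
233 323 332 [0.526 0.004 0.055] [ 0.526 -0.015  0.057]
237 324 332 [0.517 0.002 0.057] [ 0.517 -0.016  0.058]
241 324 333 [0.509 0.002 0.055] [ 0.509 -0.018  0.058]
245 325 333 [ 0.5   -0.001  0.057] [ 0.5   -0.018  0.059]
249 325 333 [ 0.491 -0.001  0.059] [ 0.491 -0.018  0.057]
253 325 333 [ 0.482 -0.001  0.057] [ 0.482 -0.018  0.061]
257 325 334 [ 0.473 -0.001  0.059] [ 0.474 -0.021  0.057]
261 326 334 [ 0.465 -0.004  0.058] [ 0.465 -0.021  0.06 ]
265 326 334 [ 0.456 -0.004  0.059] [ 0.457 -0.021  0.059]
269 326 334 [ 0.448 -0.004  0.057] [ 0.448 -0.022  0.058]
273 320 341 [0.439 0.009 0.059] [ 0.44  -0.037  0.059]
277 322 339 [0.43  0.004 0.057] [ 0.431 -0.033  0.06 ]
281 324 337 [ 0.421 -0.     0.059] [ 0.422 -0.029  0.058]
285 327 336 [ 0.413 -0.007  0.057] [ 0.413 -0.027  0.056]
289 329 330 [ 0.405 -0.012  0.063] [ 0.405 -0.014  0.058]
```

View pics/crop0.png

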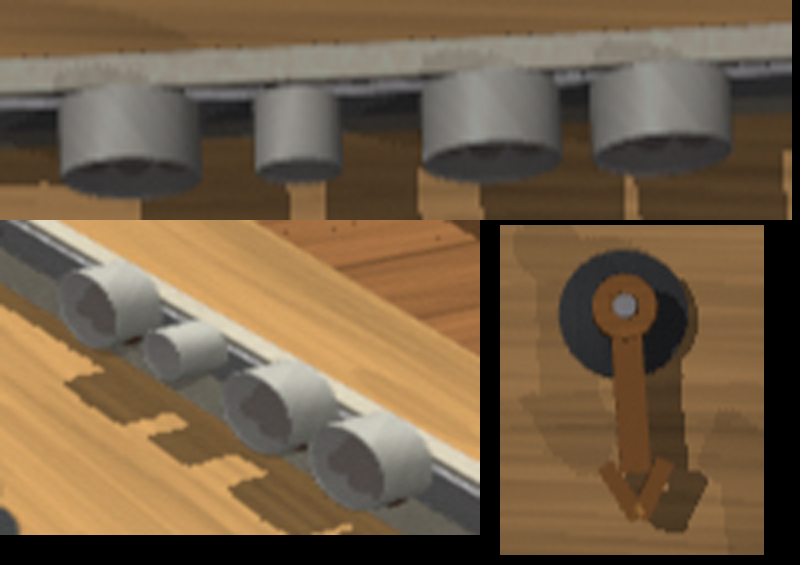

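The crop confirms it. The second tin from the left (top px 292,124; side px about 401,203) is clearly smaller and has nothing in it, and its top is at 94 mm = 72 + 22. The three others are 70 mm wide, contain nutmegs and have tops at about 107 mm. Next: pivot, headings and a cross-check in the side view.

```bash
cat > plan.py <<'E'
from h import *
E
python3 - <<'E'
from h import *
P=np.load('pics/P0.npy')
def proj(n,p):
    m=optics.camera_model(n);K=np.array(m['mtx']);T=np.array(m['camera_from_world']);c=T[:3,:3]@p+T[:3,3]
    return K[0,0]*c[0]/-c[2]+K[0,2],K[1,1]*-c[1]/-c[2]+K[1,2]
mk=np.zeros(P.shape[:2],bool);mk[200:300,300:355]=1
mk&=(P[...,2]>.05)&(P[...,2]<.07)
cs,_=cv2.findContours(mk[210:234].astype(np.uint8),cv2.RETR_EXTERNAL,cv2.CHAIN_APPROX_NONE)
(c,r)=cv2.minEnclosingCircle(max(cs,key=len)); print('hub px',c[0],c[1]+210,r)
piv=onz('top',327.6,224.2,.062);print('pivot',piv,'side',proj('side',piv))
ys=[];
for v in range(237,270,1):
    r=np.where(mk[v])[0]; p=onz('top',r.mean(),v,.058); ys.append(p[:2])
ys=np.array(ys); k=np.polyfit(ys[:,0],ys[:,1],1);print('line',k,'y at pivot x',np.polyval(k,piv[0]),'heading',180+np.degrees(np.arctan(k[0])))
# tin
tm=np.zeros(P.shape[:2],bool);tm[108:140,278:308]=1
tm&=(P[...,2]>.06)&(P[...,1]>.045)&(P[...,1]<.105)&(P[...,0]<.772)
q=P[tm];print('tin x',q[:,0].min(),q[:,0].max(),'y',q[:,1].min(),q[:,1].max())
tin=np.array([(q[:,0].min()+q[:,0].max())/2,(q[:,1].min()+q[:,1].max())/2,.072]);print(tin,'side',proj('side',tin),'front',proj('side',tin-[.018,0,0]))
print('target heading',np.degrees(np.arctan2(tin[1]-piv[1],tin[0]-piv[0])))
E
```

```text
hub px 327.132080078125 224.15094375610352 10.099723815917969
pivot [ 0.54483262 -0.00522295  0.062     ] side (np.float64(341.5017375295612), np.float64(246.25020944614806))
line [ 0.09193003 -0.05460138] y at pivot x -0.004514904341569384 heading 185.2524395013821
tin x 0.7394448947542229 0.7719310333627176 y 0.05538838150137603 0.10022208344700491
[0.75568796 0.07780523 0.072     ] side (np.float64(400.2611434839577), np.float64(203.0990133254651)) front (np.float64(394.1688685640628), np.float64(204.81557638222935))
target heading 21.4929561782418
```

Everything agrees. The tin is 44 mm wide in y, the arm line passes within 1 mm of the screw, and the side projections land on the tin and the screw. The arrow must turn from 185.3° to 21.5°, clockwise through +y. I'll shut the gripper and move above the −y side of the bar.

```bash
python3 -m inch '[1.6,-4.5,0,0.036, 1.6,-4.5,0,0.036, 1.6,-4.5,0,0.036, 1.6,-4.5,0,0.036, 1.6,-4.5,0,0.036, 1.6,-4.5,0,0.036, 1.6,-4.5,0,0.036, 1.6,-4.5,0,0.036, 1.6,-4.5,0,0.036, 1.6,-4.5,0,0.036, 1.6,-4.5,0,0.036, 1.6,-4.5,0,0.036, 1.6,-4.5,0,0.036, 1.8,-4.4,0,0.036, 0,0,0,0, 0,0,0,0]' 0 20
python3 - <<'E'
from h import *
from station import manip
s=manip.sense();q=s['tool_rot'];from scipy.spatial.transform import Rotation as R
y=R.from_quat(q).apply([0,1,0]);print(s['t'],s['tcp_pos'],np.degrees(np.arctan2(y[1],y[0])),s['finger_gap'],s['q'])
E
```

```text
t: 2.1
tcp_pos: [0.4736, -0.0551, 0.2498]
tool_rot: [-0.047, 0.999, 0.001, -0.001]
force: [-1.3, -0.5, -1.3]
finger_gap: 0.001
2.1 [ 0.4735654  -0.05513767  0.2498288 ] 95.40765590241334 0.001245190739730173 [-3.51066723e-01  3.30562698e-01  1.79325657e+00  3.56518840e-04
  1.01989279e+00 -2.01643245e+00]
```

```bash
python3 -m inch '[0,0,-4,0, 0,0,-4,0, 0,0,-4,0, 0,0,-4,0, 0,0,-3,0, 0,0,-1.3,0, 0,0,0,0, 0,0,0,0]'
python3 - <<'E'
from h import *
from station import manip
for n in ('side','top'):
    p,_=optics.snapshot(n)
    c=p[170:330,240:420] if n=='side' else p[180:320,250:410]
    cv2.imwrite(f'pics/{n}1.png',cv2.resize(c,None,fx=3.5,fy=3.5,interpolation=cv2.INTER_CUBIC)[...,::-1])
# planned path
pv=np.array([.545,-.005]);prev=None
def at(h,d,R=.075):
    a=np.radians(h);return pv+R*np.array([np.cos(a),np.sin(a)])+d*np.array([-np.sin(a),np.cos(a)])
print(at(185.3,.0245))
for h in np.arange(185.3,20,-6):
    p=at(h,.0245)*100
    print(round(h,1),np.round(p,2),None if prev is None else np.round(p-prev,1));prev=p
E
```

```text
t: 3.1
tcp_pos: [0.475, -0.0554, 0.0483]
tool_rot: [-0.048, 0.999, -0.0, 0.001]
force: [0.7, 0.0, -0.3]
finger_gap: -0.001
[ 0.47258373 -0.03632305]
185.3 [47.26 -3.63] None
179.3 [46.97 -2.86] [-0.3  0.8]
173.3 [46.77 -2.06] [-0.2  0.8]
167.3 [46.64 -1.24] [-0.1  0.8]
161.3 [46.61 -0.42] [-0.   0.8]
155.3 [46.66  0.41] [0.1 0.8]
149.3 [46.8   1.22] [0.1 0.8]
143.3 [47.02  2.02] [0.2 0.8]
137.3 [47.33  2.79] [0.3 0.8]
131.3 [47.71  3.52] [0.4 0.7]
125.3 [48.17  4.21] [0.5 0.7]
119.3 [48.69  4.84] [0.5 0.6]
113.3 [49.28  5.42] [0.6 0.6]
107.3 [49.93  5.93] [0.6 0.5]
101.3 [50.63  6.37] [0.7 0.4]
95.3 [51.37  6.74] [0.7 0.4]
89.3 [52.14  7.03] [0.8 0.3]
83.3 [52.94  7.23] [0.8 0.2]
77.3 [53.76  7.36] [0.8 0.1]
71.3 [54.58  7.39] [0.8 0. ]
65.3 [55.41  7.34] [ 0.8 -0.1]
59.3 [56.22  7.2 ] [ 0.8 -0.1]
53.3 [57.02  6.98] [ 0.8 -0.2]
47.3 [57.79  6.67] [ 0.8 -0.3]
41.3 [58.52  6.29] [ 0.7 -0.4]
35.3 [59.21  5.83] [ 0.7 -0.5]
29.3 [59.84  5.31] [ 0.6 -0.5]
23.3 [60.42  4.72] [ 0.6 -0.6]
```

View pics/side1.png

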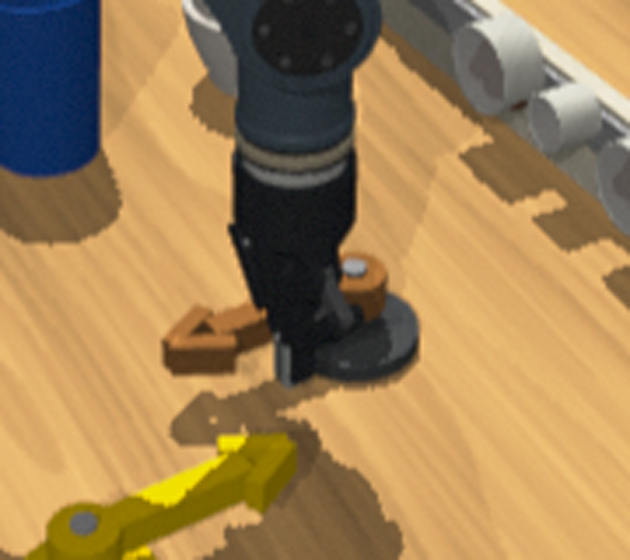

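The side view shows the shut fingers standing free beside the bar, just off its −y side and above the foot rim. I'll approach and begin the push.

```bash
python3 -m inch '[-0.1,0.7,0,0, -0.1,0.7,0,0, 0,0.5,0,0, -0.3,0.8,0,-0.105, -0.2,0.8,0,-0.105, -0.1,0.8,0,-0.105, 0,0.8,0,-0.105]'
python3 -m inch '[0,0.8,0,-0.105, 0.1,0.8,0,-0.105, 0.2,0.8,0,-0.105, 0.3,0.8,0,-0.105]'
```

```text
t: 4.08
tcp_pos: [0.4663, -0.0042, 0.0474]
tool_rot: [0.163, 0.987, -0.0, -0.0]
force: [-0.4, -0.8, -0.0]
finger_gap: 0.002
t: 4.58
tcp_pos: [0.4725, 0.0278, 0.0473]
tool_rot: [0.365, 0.931, -0.0, 0.0]
force: [-1.1, -2.6, 0.4]
finger_gap: -0.0
```

The TCP is on the planned arc (h=137°) with about 2.8 N of contact. Continuing to h≈53°.

```bash
python3 -m inch '[0.4,0.7,0,-0.105, 0.5,0.7,0,-0.105, 0.5,0.6,0,-0.105, 0.6,0.6,0,-0.105, 0.6,0.5,0,-0.105, 0.7,0.4,0,-0.105, 0.7,0.4,0,-0.105, 0.8,0.3,0,-0.105, 0.8,0.2,0,-0.105, 0.8,0.1,0,-0.105, 0.8,0,0,-0.105, 0.8,0,0,-0.105, 0.8,-0.1,0,-0.105, 0.8,-0.2,0,-0.105, 0,0,0,0]'
python3 - <<'E'
from h import *
p,d=optics.snapshot('top');np.savez('pics/top2.npz',p=p,d=d)
cv2.imwrite('pics/top2.png',cv2.resize(p[100:300,230:430],None,fx=3,fy=3,interpolation=cv2.INTER_CUBIC)[...,::-1])
E
```

```text
t: 6.45
tcp_pos: [0.5685, 0.0697, 0.0471]
tool_rot: [0.894, 0.448, 0.0, 0.0]
force: [-0.2, -0.4, -0.0]
finger_gap: -0.003
```

View pics/top2.png

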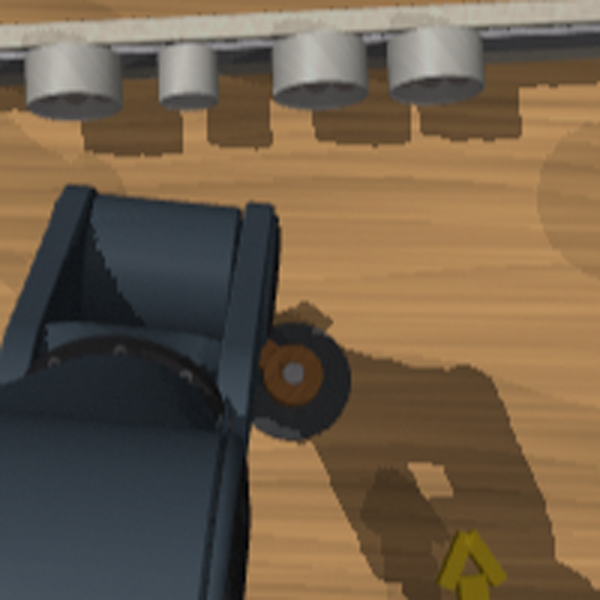

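The gripper hides the arm in the top view; the hub is visible at crop (290,372). I'll push on to about 29°, short of the target, then check in the side view.

```bash
python3 -m inch '[0.9,-0.3,0,-0.105, 0.8,-0.4,0,-0.105, 0.7,-0.5,0,-0.105, 0.6,-0.5,0,-0.105, 0,0,0,0]'
python3 - <<'E'
from h import *
p,d=optics.snapshot('side');np.savez('pics/side3.npz',p=p,d=d)
cv2.imwrite('pics/side3.png',cv2.resize(p[150:320,260:480],None,fx=3.4,fy=3.4,interpolation=cv2.INTER_CUBIC)[...,::-1])
E
```

```text
t: 7.12
tcp_pos: [0.5983, 0.0524, 0.0472]
tool_rot: [0.968, 0.252, -0.0, 0.0]
force: [-0.4, 0.7, 0.0]
finger_gap: 0.001
```

View pics/side3.png

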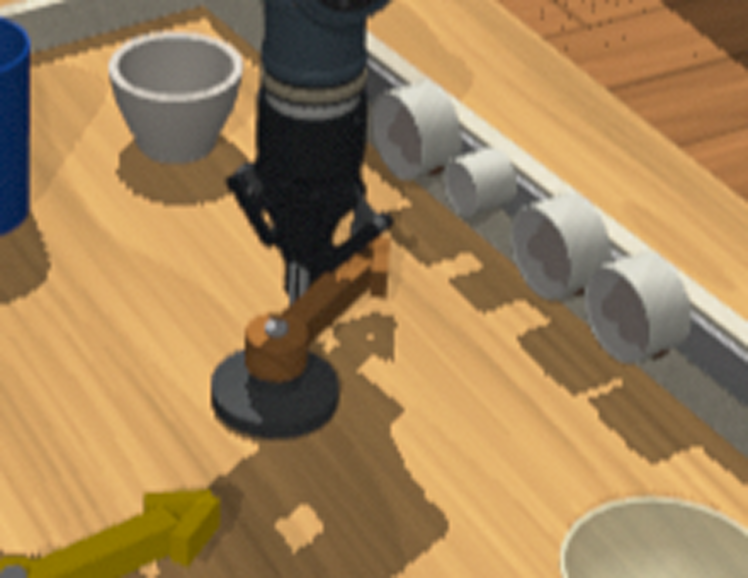

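The side view shows the arrow following the finger, its head now near crop (385,255), just short of the line to the small tin at crop (480,183). About 7.7° remain, so I'll finish slowly, back off sideways and lift away.

```bash
python3 -m inch '[0.2,-0.2,0,-0.035, 0.2,-0.2,0,-0.035, 0.2,-0.2,0,-0.035, 0.2,-0.1,0,-0.03, 0,0,0,0, 0,0,0,0]'
python3 -m inch '[-0.2,0.5,0,0, -0.4,1,0,0, -0.4,1,0,0, 0,0,3,0, 0,0,4,0, 0,0,4,0, 0,0,5,0, -3,4,0,0.1, -3,4,0,0.1, -3,4,0,0.1, -3,4,0,0.1, -3,3,0,0.1, -3,3,0,0.1, 0,0,0,0, 0,0,0,0]'
cat > chk.py <<'E'
import sys
from h import *
for n in ('top','side'):
    p,d=optics.snapshot(n);np.savez(f'pics/{n}{sys.argv[1]}.npz',p=p,d=d)
    cv2.imwrite(f'pics/{n}{sys.argv[1]}.png',p[...,::-1])
E
python3 chk.py 4
```

```text
t: 7.92
tcp_pos: [0.6069, 0.0453, 0.0474]
tool_rot: [0.983, 0.185, 0.001, 0.0]
force: [0.1, 0.8, -0.4]
finger_gap: 0.004
t: 9.8
tcp_pos: [0.4164, 0.2908, 0.2075]
tool_rot: [0.884, 0.467, 0.0, 0.0]
force: [0.5, 0.5, -0.6]
finger_gap: -0.003
```

View pics/top4.png

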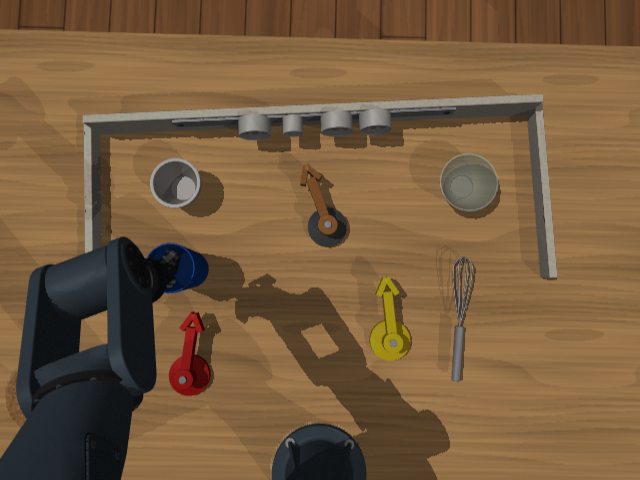

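The top view shows the arrow free, pointing up-left towards the small tin, with its tip at about (306,165). The arm is clear, with the fingertips at about 0.19 m over the 0.15 m jug. Now the heading, and whether the jug, mortar, bowl and whisk have moved.

Run:
```python
from h import *
z=np.load('pics/top4.npz');t=z['p'];d=z['d'];t0=np.load('pics/top0.npz')['p']
m=optics.camera_model('top');K=np.array(m['mtx']);R=np.array(m['camera_from_world'])[:3,:3];o,_=ray('top',0,0)
vv,uu=np.mgrid[:480,:640]
D=np.stack([(uu-K[0,2])/K[0,0],-(vv-K[1,2])/K[1,1],-np.ones(uu.shape)],-1)@R;P=o+D*d[...,None]
pv=np.array([.545,-.005]);tin=np.array([.7557,.0778])
mk=(P[...,2]>.048)&(P[...,2]<.07);mk[:150]=0;mk[240:]=0;mk[:,:295]=0;mk[:,345:]=0
Q=np.array([onz('top',u,v,.058)[:2] for v,u in zip(*np.where(mk))]);r=np.linalg.norm(Q-pv,axis=1)
print('max r',r.max())
bar=Q[(r>.03)&(r<.095)]
vx,vy,x0,y0=cv2.fitLine(bar.astype(np.float32),cv2.DIST_L2,0,.01,.01).ravel()
if vx<0: vx,vy=-vx,-vy
h=np.arctan2(vy,vx);hm=np.arctan2(*(Q[r>.03].mean(0)-pv)[::-1])
for n,a,c in (('fit',h,np.array([x0,y0])),('pivot-centroid',hm,pv)):
    e=tin-c;print(n,np.degrees(a),'miss mm',1000*(-np.sin(a)*e[0]+np.cos(a)*e[1]))
df=np.abs(t.astype(int)-t0).max(2)
for n,b in dict(mortar=(145,155,210,205),bowl=(435,150,500,215),whisk=(448,255,478,385)).items():
    print(n,(df[b[1]:b[3],b[0]:b[2]]>30).sum())
a=np.load('pics/side0.npz')['p'].astype(int);b=np.load('pics/side4.npz')['p']
dd=np.abs(a-b).max(2)
print('jug base side',(dd[195:220,236:270]>30).sum())
cv2.imwrite('pics/side4c.png',cv2.resize(b[100:340,180:480],None,fx=2.5,fy=2.5)[...,::-1])
```

```text
max r 0.14323352132665548
fit 21.900383 miss mm -1.7971152422235903
pivot-centroid 21.790507308637622 miss mm -1.3310699154300139
mortar 0
bowl 0
whisk 0
jug base side 0
```

View pics/side4c.png

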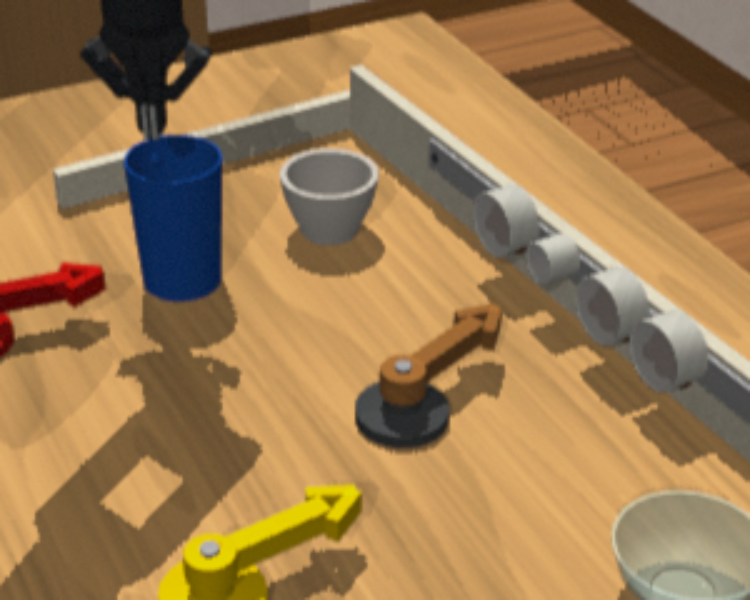

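The side view shows the arrow (hub at crop (403,368), tip at (492,310)) aimed at the small tin at (553,258). The gripper is clear above the jug. The centre line misses the tin's middle by about 2 mm and nothing else has moved, so I'll hand in.

```bash
python3 -c "
from station import manip,job
s=manip.sense();print(s['t'],abs(s['qd']).max(),s['force']);print(job.sign_off())"
```

```text
9.9 0.009887921797062209 [0.67227401 0.48372988 0.38772095]
the job is handed in; nothing more can be done
None
```

The arrow now points at the smallest tin, second from the left on the strip, and I've handed the job in. I shut the gripper and pushed the arrow's bar from one side, about 75 mm from the pivot. It turned clockwise from about 185° to about 22°; then I backed off sideways and lifted clear.

**Aim:** in the top picture the arrow's centre line passes 1.3 to 1.8 mm from the tin's middle (18 mm allowed). The side view also shows it aimed at that tin.

**Other objects:** the mortar, bowl and whisk show no change from the first top picture. The jug's base shows none in the side picture.

**Contact and release:** the largest wrist force I read while pushing was about 2.8 N, from readings at the end of each move only. At hand-in, 2 s into the hold clear of the arrow, the arm was still and touching nothing, at 9.9 s of the 48 s allowed. I did not measure the arrow's turning speed; the commanded pace was about 0.84 rad/s.

No check failed or disagreed.

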